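Lock the slab clamp with its hitch pin

TASK

The hitch pin of the slab clamp has been left partly drawn. Push it fully home through the cross hole of the post, and swing its sprung loop up over the top of the post and down on the far side until it lies on the pin's tip. Leave the things standing round the clamp where they are.

Things in the scene. Friction and masses are not known exactly. Their poses are not given: they have to be found in the camera images.
- clamp: Hold-down clamp bolted to the bench, immovable: grey base plate 12 mm thick, reaching from its post axis 113 mm to -x, 47 mm to +x, 58 mm to either side; a short arm towards -x presses an agate slab. Origin: post axis at bench level, z up. The post's cross hole runs along the clamp's y axis, 95 mm above the bench; the pin enters from +y and is pushed towards -y
- post_top (a point): Centre of the top of the clamp's upright round steel post (30 mm in diameter), 115 mm above the bench. Below the cross hole a collar 50 mm in diameter, top 80 mm above the bench, sits on the post
- hitch_pin (a joint): How far the hitch pin is pushed in (m): 0 = fully drawn, tip still inside the post; 0.050 = fully home, against its stop. It slides level along the clamp's -y, cannot turn or come out, resists with about 6 N and stays where left. Steel, 12 mm in diameter, 123 mm long over all, centre line 95 mm above the bench; when home the tip stands out 27 mm beyond the post on the -y side
- pin_head (a point): Centre of the flat outer (+y) end face of the pin's round head (26 mm in diameter), the face to push on; 95 mm above the bench, 55 mm outside the loop's hinge
- pin_hinge (a point): Where the loop's level hinge axis (square to the pin) crosses the pin's centre line. With the pin home it is 26 mm from the post's axis, on the +y side
- hitch_loop (a joint): Loop angle (rad): 0 = open, standing up from the pin and leaning 25 degrees outward to the head; 0.44 = upright; 1.84 = shut, on the pin's tip beyond the post. An over-centre spring holds it at both ends: below about 0.75 it springs open, above it snaps shut by itself; about 2 N at the bar swings it. While the pin is over 11 mm short of home the bar meets the post and cannot pass
- loop_bar (a point): Middle of the loop's cross bar. The loop is a U of round steel bar 8 mm thick, 56 mm wide over all, its cross bar 60 mm from the hinge; open, the bar stands 149 mm above the bench and 25 mm outward of the hinge
- jar: Bystander near the clamp: dark screw-lid jar with a white lid, 55 mm in diameter, 68 mm high; origin at the centre of its underside
- block: Bystander near the clamp: brown hardwood block 62 x 100 x 42 mm; origin at the centre of its underside
- brush: Bystander: wooden scrub brush 54 x 153 x 49 mm; origin at the centre of its underside
- cup: Bystander: black tin cup 79 mm in diameter, 41 mm high; origin at the centre of its underside

How it is judged (in metres and radians):
At the end, for the whole second after the job is handed in: The pin is home (within 4 mm of its stop) and the loop is shut beyond the post (within 0.14 rad of its stop) and at rest; the jar, the block, the brush and the cup have not been moved more than 30 mm (value of joint hitch_pin above 0.046 m and value of joint hitch_loop above 1.7 rad and velocity of joint hitch_loop between -0.05 and 0.05 rad/s); the robot touches nothing.
It fails at once if the jar was moved more than 30 mm (distance of jar from where it was at the start of the episode above 0.03 m).
It fails at once if the block was moved more than 30 mm (distance of block from where it was at the start of the episode above 0.03 m).
It fails at once if the brush was moved more than 30 mm (distance of brush from where it was at the start of the episode above 0.03 m).
It fails at once if the cup was moved more than 30 mm (distance of cup from where it was at the start of the episode above 0.03 m).
It also fails if it takes over 37 s, if anything falls off the work surface, if the arm or the gripper's body presses on something with over 40 N, if the wrist force passes 120 N, or if a joint passes its speed limit or range.

ROBOT

A 6-joint arm with a two-finger parallel gripper is mounted at the origin on a cart in front of the work surface, level with it; the furniture and walls round the work are solid. World frame = base frame: x ahead of the robot, y to its left, z up, the work surface at z = 0. Lengths are in m, angles in degrees, forces in N, time in s.
With the tool pointing down it reaches from about 0.425 to 0.925 m from the base axis. Payload 12.5 kg.
Tool frame: the origin (TCP) lies at the very end of the fingers, on their centre line; the grasp point (between the pads) lies 19 mm behind it (bot.grip_point_offset is the distance from the TCP to the grasp point, in m); z points along the fingers, y is the direction in which the jaws open and shut (so a half turn about z gives the same grasp; the last joint's range is limited). The gripper opens to 85 mm and grips with 20 to 120 N. Pads are 22 mm wide; open, the fingers measure 114 mm over their backs; the gripper's body (76 mm by 85 mm) begins 54 mm behind the grasp point. The pads swing forward as they close: fully open they stand 13 mm farther back than shut.
Start: joints at [69.465, 28.126, 89.318, -0, 62.55, -6.05], TCP at [0.156, 0.605, 0.231] pointing down, gripper open.
Joint ranges: [-177.58, 177.58], [-47.91, 125.51], [2.72, 160], [-65.01, 245.01], [3.68, 167.84], [-153.87, 153.87]. Speed limits (degrees/s): [127.2, 127.2, 159.86, 180, 180, 180].

INTERFACE

Orientations are given as [roll, pitch, yaw] about the fixed x, y, z axes, in that order (R = Rz(yaw) Ry(pitch) Rx(roll)).
In Python, from plant import bot, camera gives the robot as it stands. The module is installed in compiled form; this text tells all that it offers.
- The arm moves only by the tool carry_out, never from a script. Its argument "plan" is a list of rows, each a list of 5 numbers: the shift along the tool's x, y, z in m, then the turn about the tool's z in rad, then the closure, from 0 (fully open) to 1 (shut). In form: [[x, y, z, yaw, gripper], ...]. A call has 1 to 12 rows; each row shifts and turns the commanded pose from where the row before left it, along the tool's axes as they then stand; what a row does not reach is not made up. A row lasts 1/8 s, in which the tool goes at most 62.5 mm and 10.7 degrees, less where a joint would pass 70% of its speed; a pose out of reach is approached as far as the arm can. A call is refused whole if a number of a shift passes 0.0625 or a number of a turn 0.188, either way. A call with a gripper value outside its range is refused whole. The fingers move at their own pace and stop on an object; "force" is the grip in N (left out, the last holds). Time passes only in rows, so rows that do not move let the fingers close. It gives the time, the measured TCP pose, the force and the opening at its end, in the units of the state.
- bot.get_obs(): the state, without advancing time (a new reading comes with each control period).
- camera(name): name is "scene" or "top"; returns a dict with "frame" (480x640x3 uint8, red, green, blue), "fx", "fy", "cx", "cy" (pixels), "rvec" (rotation vector, rad) and "tvec" (3), from world to camera coordinates, as OpenCV has them. Camera axes: x right, y down, z forward; pixel columns grow to the right and rows downward; lengths in m; the calibration is good to about 2 mm. A picture is of the moment at which its call begins. There is no depth.
- bot.job_done(): hands the job in, once; it reports no verdict.
The state is a dict: "clock": time; "qpos": joint angles; "dq": joint speeds; "joint_efforts": joint torques, N m; "eef_pos": TCP position; "eef_rot": TCP orientation; "ft_force": force on the tool from outside, world axes, zero at the start; "moment": the same for the moment, N m; "gripper_width": opening from 0.0 (shut) to 1.0 (fully open).
Only numpy, scipy, OpenCV 4.12 (cv2) and the standard library are available. Lean on these libraries where they do the work, as an engineer would, in place of code of your own. Each camera call takes 0.05 s, during which the arm holds its last target.

## Working session

There is one attempt and no reset: what is moved stays moved. The work goes in short steps, Python scripts to look and compute and a tool call to move; the robot and the scene stay as the last step left them, time stands still between calls to the robot, and variables do not carry over. Pictures are saved under pics/ and viewed, and the job is handed in when it is done.

Besides the shell and the picture viewer there is one more tool, called after "Request:" by a JSON object that holds its "method" and its "body". carry_out: Moves the arm, as the interface text tells. Its arguments: {"type":"object","properties":{"plan":{"type":"array","items":{"type":"array","items":{"type":"number"}}},"force":{"type":"number"}},"required":["plan"]}

```bash
mkdir -p pics
python3 - <<'E'
from plant import bot,camera
import cv2,pickle
d={}
for n in("scene","top"):
    c=camera(n);d[n]=c;cv2.imwrite(f"pics/{n}0.png",c["frame"][:,:,::-1]);print(n,c["fx"],c["cx"],c["cy"],c["rvec"],c["tvec"])
pickle.dump(d,open("c0.pkl","wb"))
print(bot.get_obs())
E
```

```text
scene 624.3692737835324 325.22200979727813 234.66629712634423 [ 2.37239567 -0.66202816  0.21357608] [-0.48555839  0.30361266  1.74580251]
top 484.58984745603476 313.6157494320364 240.26913539389793 [ 2.1832012  -2.19067309  0.06764282] [0.02152737 0.57964373 1.24811262]
{'clock': 0.1, 'qpos': array([ 6.94653075e+01,  2.81612535e+01,  8.93459676e+01,  8.23628289e-04,
        6.25499340e+01, -6.04783792e+00]), 'dq': array([ 0.06499822,  0.02741151, -0.10326245,  0.02229143, -0.07893496,
       -0.04363134]), 'joint_efforts': array([ 2.98894258e-03, -6.19446301e+01, -2.62026179e+01, -8.45692966e-05,
        2.88881660e-03,  1.73725738e-05]), 'eef_pos': array([0.15622735, 0.60495828, 0.23078411]), 'eef_rot': array([-1.79943240e+02, -6.74824843e-03,  1.65512762e+02]), 'ft_force': array([0.84944692, 0.17829659, 0.41472994]), 'moment': array([-0.04218295, -0.02438485, -0.01029283]), 'gripper_width': 1.002991270930234}
```

View pics/scene0.png

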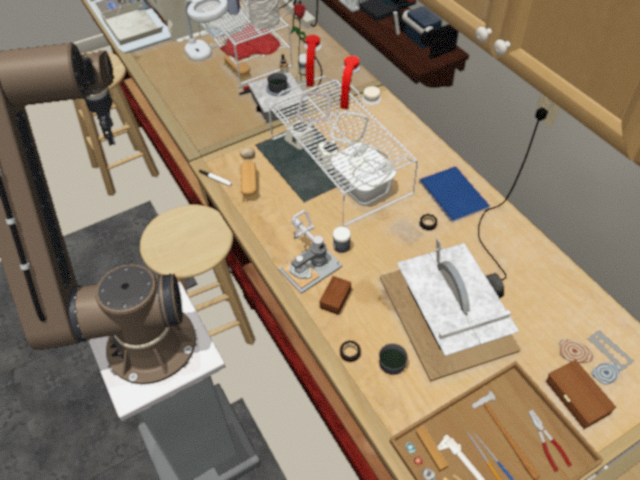

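View pics/top0.png

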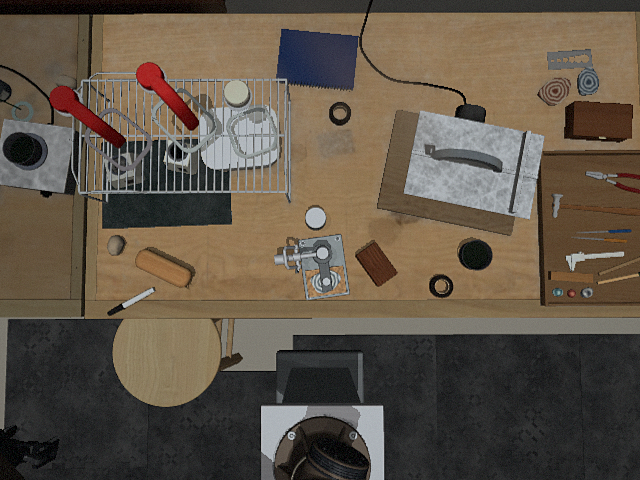

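The clamp is at about (322,255) in the top view, with the pin head to the left at (280,257). The jar is at (316,217), the block at (376,263) and the brush at (165,267). I'll enlarge crops next.

```bash
cat > h.py <<'E'
import cv2,pickle,numpy as np
def K(c): return np.array([[c["fx"],0,c["cx"]],[0,c["fy"],c["cy"]],[0,0,1.]])
def proj(c,P): return cv2.projectPoints(np.array(P,float).reshape(-1,3),c["rvec"],c["tvec"],K(c),None)[0].reshape(-1,2)
def atz(c,u,v,z):
    R=cv2.Rodrigues(c["rvec"])[0];C=-R.T@np.ravel(c["tvec"]);d=R.T@np.linalg.inv(K(c))@[u,v,1]
    return C+d*(z-C[2])/d[2]
def crop(c,x0,y0,x1,y1,s,fn):
    f=c["frame"][y0:y1,x0:x1,::-1];f=cv2.resize(f,None,fx=s,fy=s,interpolation=cv2.INTER_CUBIC)
    for x in range(x0,x1,10): cv2.putText(f,str(x),((x-x0)*s,8),0,.3,(0,0,255));cv2.line(f,((x-x0)*s,10),((x-x0)*s,14),(0,0,255))
    for y in range(y0,y1,10): cv2.putText(f,str(y),(0,(y-y0)*s+3),0,.3,(0,0,255))
    cv2.imwrite(fn,f)
E
python3 - <<'E'
from h import *
d=pickle.load(open("c0.pkl","rb"))
crop(d["top"],260,200,360,310,6,"pics/t1.png")
crop(d["scene"],270,200,370,320,5,"pics/s1.png")
for c in d.values():
    R=cv2.Rodrigues(c["rvec"])[0];print(-R.T@np.ravel(c["tvec"]))
E
```

```text
[-0.00838072 -1.01674528  1.53033748]
[0.49753905 0.01581128 1.2831369 ]
```

View pics/t1.png

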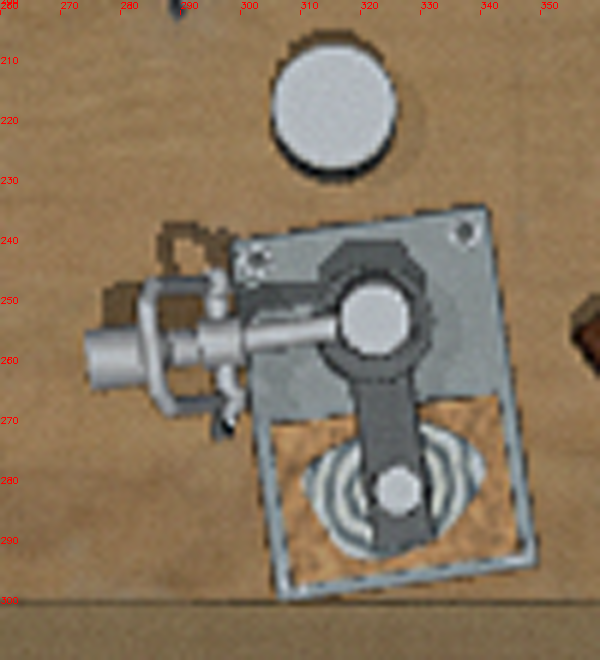

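View pics/s1.png

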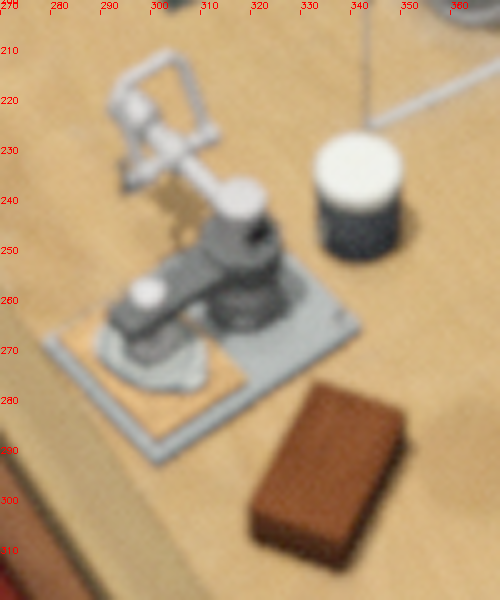

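Run:
```python
from h import *
d=pickle.load(open("c0.pkl","rb"));t=d["top"];s=d["scene"]
p=lambda n,*a:print(n,atz(*a).round(4))
p("post t",t,321,253,.115);p("post s",s,318,239.5,.115)
for u,v in[(340.5,234),(298.5,240),(307,300),(349,294)]:p("cor",t,u,v,.012)
p("head",t,275,260,.095);p("hinge",t,296,257,.095);p("bar",t,286,257.5,.149);
p("bar s",s,298,213,.149);p("jar",t,315.5,217,.068);p("jar s",s,342.5,233,.068);p("head s",s,297,221,.095)
p("hinge s",s,304,229,.095)
p("block",t,376,263,.042)
```

```text
post t [0.5426 0.0016 0.115 ]
post s [ 0.5408 -0.0041  0.115 ]
cor [ 0.5964 -0.0512  0.012 ]
cor [0.581  0.0593 0.012 ]
cor [0.4241 0.0373 0.012 ]
cor [ 0.4393 -0.0723  0.012 ]
head [0.5266 0.1141 0.095 ]
hinge [0.5338 0.0626 0.095 ]
bar [0.5311 0.0839 0.149 ]
bar s [0.5284 0.0898 0.149 ]
jar [0.6353 0.0145 0.068 ]
jar s [0.6355 0.0123 0.068 ]
head s [0.5309 0.1062 0.095 ]
hinge s [0.5333 0.0674 0.095 ]
block [ 0.5194 -0.1399  0.042 ]
```

Request:
{"method": "carry_out", "body": {"plan": [[-0.0466,-0.0347,0,0,1],[-0.0466,-0.0347,0,0,1],[-0.0466,-0.0347,0,0,1],[-0.0466,-0.0347,0,0,1],[-0.0466,-0.0347,0,0,1],[-0.0466,-0.0347,0,0,1],[-0.0466,-0.0347,0,0,1],[-0.0466,-0.0347,0,0,1],[-0.0466,-0.0347,0,0,1],[-0.0466,-0.0347,0,0,1],[0,0,0,0,1]]}}

```text
clock: 1.48
eef_pos: [0.5225, 0.1498, 0.2307]
eef_rot: [-180.0, -0.0, 165.3]
ft_force: [-0.5, 1.0, -0.5]
gripper_width: 0.0
```

Request:
{"method": "carry_out", "body": {"plan": [[0,0,0,0.168,1],[0,0,0,0.168,1],[0,0,0,0.168,1],[0,0,0,0.168,1],[0,0,0,0.168,1],[0,0,0,0.168,1],[0,0,0,0.168,1],[0,0,0,0,1]]}}

```text
clock: 2.48
eef_pos: [0.5201, 0.1533, 0.2312]
eef_rot: [-180.0, -0.0, 98.2]
ft_force: [0.7, 0.4, -0.0]
gripper_width: -0.001
```

Request:
{"method": "carry_out", "body": {"plan": [[0,0,0.046,0,1],[0,0,0.046,0,1],[0,0,0.046,0,1],[0,0,0,0,1]]}}

```text
clock: 2.98
eef_pos: [0.519, 0.1527, 0.091]
eef_rot: [-179.7, -0.0, 98.3]
ft_force: [0.3, -0.9, 2.3]
gripper_width: -0.0
```

Run:
```python
from h import *
from plant import camera
d={n:camera(n) for n in("scene","top")}
crop(d["top"],240,200,360,310,6,"pics/t2.png")
crop(d["scene"],250,170,370,290,5,"pics/s2.png")
```

```text
(no output)
```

View pics/t2.png

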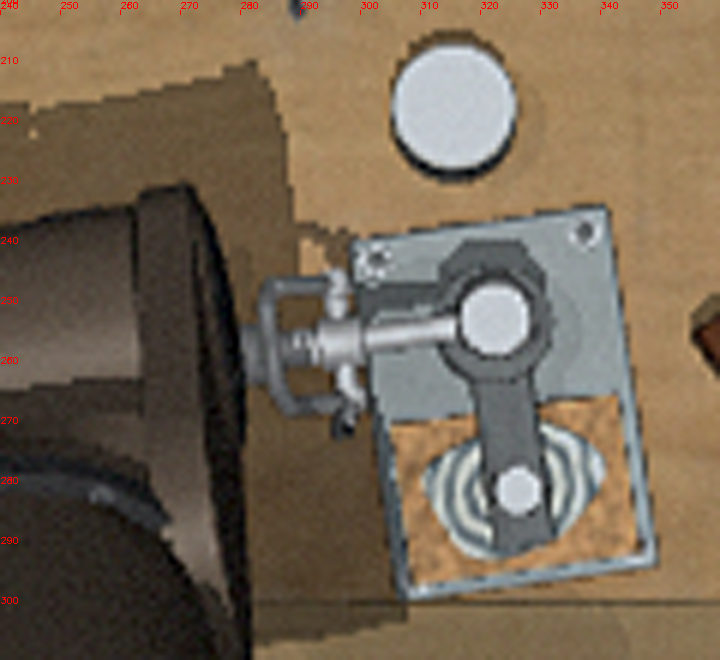

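View pics/s2.png

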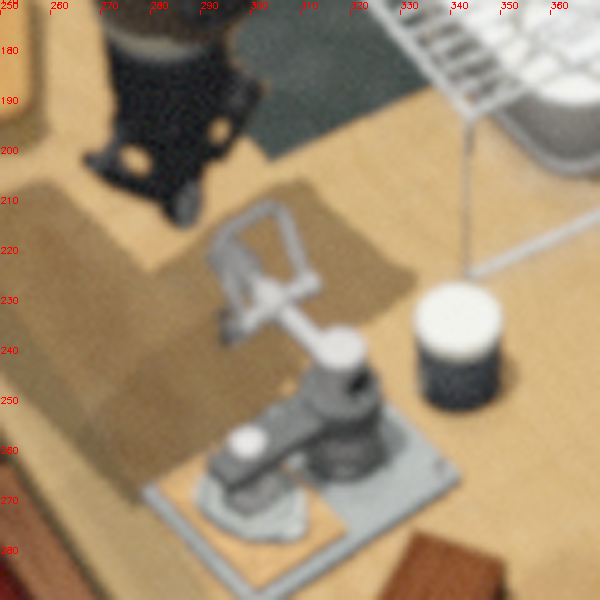

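Request:
{"method": "carry_out", "body": {"plan": [[-0.01,0,0,0,1],[-0.01,0,0,0,1],[-0.008,0,0,0,1],[-0.006,0,0,0,1],[-0.006,0,0,0,1],[-0.006,0,0,0,1],[0,0,0,0,1]]}}

```text
clock: 3.95
eef_pos: [0.5275, 0.1066, 0.0938]
eef_rot: [179.9, -0.0, 98.1]
ft_force: [0.5, -0.3, -0.1]
gripper_width: -0.003
```

Run:
```python
from h import *
from plant import camera
d={n:camera(n) for n in("scene","top")}
crop(d["top"],240,220,340,290,6,"pics/t3.png")
crop(d["scene"],250,170,370,290,5,"pics/s3.png")
```

```text
(no output)
```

View pics/t3.png

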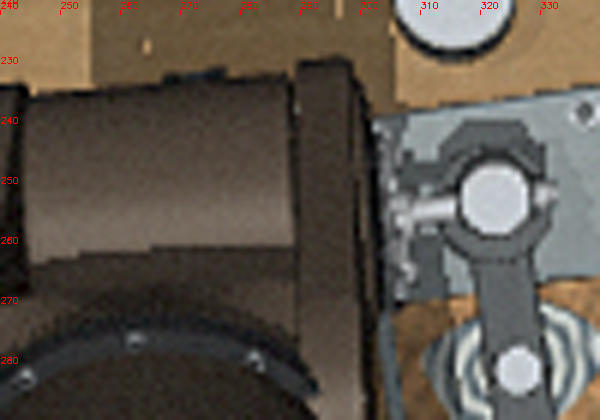

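View pics/s3.png

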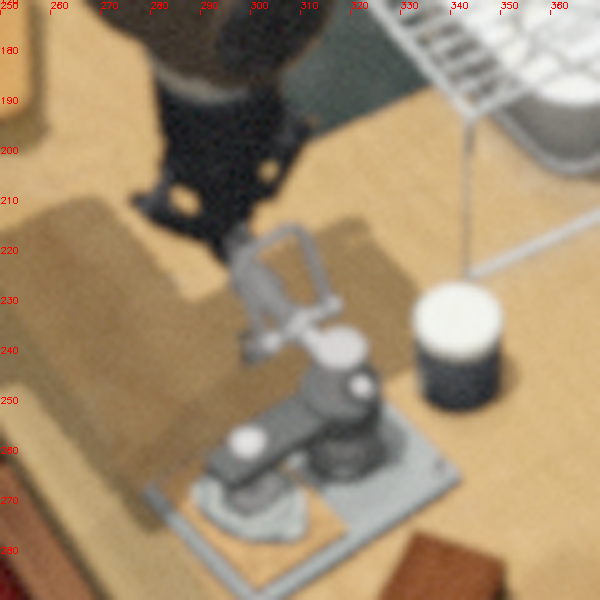

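The pin is moving: its tip now shows beyond the post at about (331,251) in the top view. I'll keep pushing.

Request:
{"method": "carry_out", "body": {"plan": [[-0.005,0,0,0,1],[-0.005,0,0,0,1],[-0.003,0,0,0,1],[0,0,0,0,1]]}}

```text
clock: 4.55
eef_pos: [0.529, 0.0942, 0.0934]
eef_rot: [180.0, -0.0, 98.1]
ft_force: [-1.3, 2.9, 2.5]
gripper_width: -0.001
```

Request:
{"method": "carry_out", "body": {"plan": [[-0.002,0,0,0,1],[0,0,0,0,1]]}}

```text
clock: 4.8
eef_pos: [0.5292, 0.0924, 0.0934]
eef_rot: [-180.0, -0.0, 98.1]
ft_force: [-2.2, 4.3, 2.1]
gripper_width: 0.003
```

Request:
{"method": "carry_out", "body": {"plan": [[-0.002,0,0,0,1],[0,0,0,0,1]]}}

```text
clock: 5.05
eef_pos: [0.5295, 0.0904, 0.0934]
eef_rot: [-180.0, -0.0, 98.1]
ft_force: [-1.3, 4.9, 2.2]
gripper_width: -0.001
```

Request:
{"method": "carry_out", "body": {"plan": [[-0.002,0,0,0,1],[0,0,0,0,1]]}}

```text
clock: 5.3
eef_pos: [0.5296, 0.0901, 0.0934]
eef_rot: [180.0, -0.1, 98.1]
ft_force: [-2.6, 21.1, 2.6]
gripper_width: -0.001
```

Request:
{"method": "carry_out", "body": {"plan": [[-0.002,0,0,0,1],[0,0,0,0,1]]}}

```text
clock: 5.55
eef_pos: [0.5296, 0.0898, 0.0934]
eef_rot: [180.0, -0.3, 98.1]
ft_force: [-4.2, 37.7, 4.0]
gripper_width: -0.001
```

Request:
{"method": "carry_out", "body": {"plan": [[0.014,0,0,0,1],[0.03,0,0,0,1],[0,0,-0.022,0,1],[0,0,-0.02,0,1],[0,0,0,0,1]]}}

```text
clock: 6.18
eef_pos: [0.5245, 0.1298, 0.1362]
eef_rot: [179.9, 0.0, 98.1]
ft_force: [0.3, 0.1, 0.5]
gripper_width: -0.003
```

Run:
```python
from h import *
from plant import camera
d={n:camera(n) for n in("scene","top")}
crop(d["top"],260,220,360,290,6,"pics/t4.png")
crop(d["scene"],250,170,370,290,5,"pics/s4.png")
```

```text
(no output)
```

View pics/t4.png

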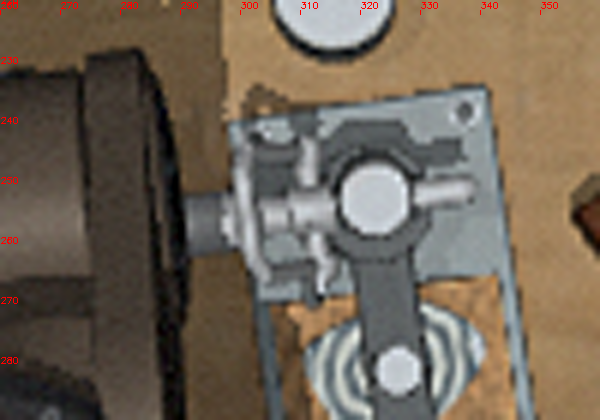

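View pics/s4.png

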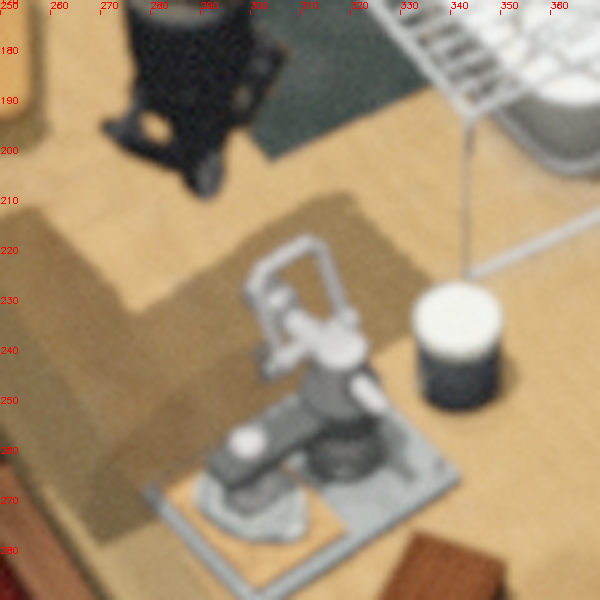

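The pin is home, with its tip out to (337,250). The loop is still open, with its bar at x≈300, which is the expected place. Next I push the bar.

Request:
{"method": "carry_out", "body": {"plan": [[-0.02,0,0,0,1],[-0.02,0,0,0,1],[-0.02,0,0,0,1],[-0.008,0,0,0,1],[-0.008,0,0,0,1],[-0.008,0,0,0,1],[-0.008,0,0,0,1],[0,0,0,0,1]]}}

```text
clock: 7.28
eef_pos: [0.537, 0.0383, 0.1352]
eef_rot: [180.0, 0.0, 98.1]
ft_force: [0.6, 0.1, -0.1]
gripper_width: 0.0
```

Request:
{"method": "carry_out", "body": {"plan": [[-0.007,0,0,0,1],[-0.007,0,0,0,1],[-0.006,0,0,0,1],[-0.005,0,0,0,1],[0,0,0,0,1]]}}

```text
clock: 7.9
eef_pos: [0.5406, 0.0136, 0.1353]
eef_rot: [180.0, -0.0, 98.1]
ft_force: [0.0, 0.3, -0.5]
gripper_width: -0.002
```

Run:
```python
from h import *
from plant import camera
d={n:camera(n) for n in("scene","top")}
crop(d["scene"],250,170,370,290,5,"pics/s5.png")
```

```text
(no output)
```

View pics/s5.png

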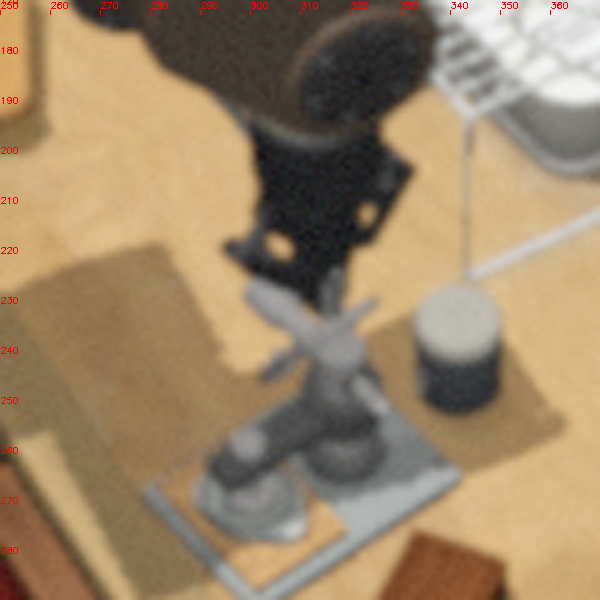

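Run:
```python
from h import *
from plant import camera
d={n:camera(n) for n in("scene","top")}
crop(d["scene"],285,205,345,265,12,"pics/s6.png")
c=d["scene"]
P=np.array([.542,-.001,0]);X=np.array([.990,.139,0]);Y=np.array([-.139,.990,0]);Z=np.array([0,0,1.])
for th in(0,.44,.75,1,1.4,1.84):
    a=th-.436;b=P+Y*(.026-.06*np.sin(a))+Z*(.095+.06*np.cos(a));print(th,proj(c,[b-X*.024,b+X*.024]).round(1).tolist())
h=P+Y*.026+Z*.095;print(proj(c,[h-X*.024,h+X*.024]).round(1).tolist())
```

```text
0 [[300.1, 224.7], [313.0, 216.8]]
0.44 [[305.4, 228.7], [318.4, 220.6]]
0.75 [[309.3, 233.1], [322.3, 224.9]]
1 [[312.3, 237.3], [325.3, 229.1]]
1.4 [[316.2, 244.5], [329.1, 236.2]]
1.84 [[318.5, 251.8], [331.4, 243.5]]
[[306.2, 241.7], [318.9, 233.7]]
```

View pics/s6.png

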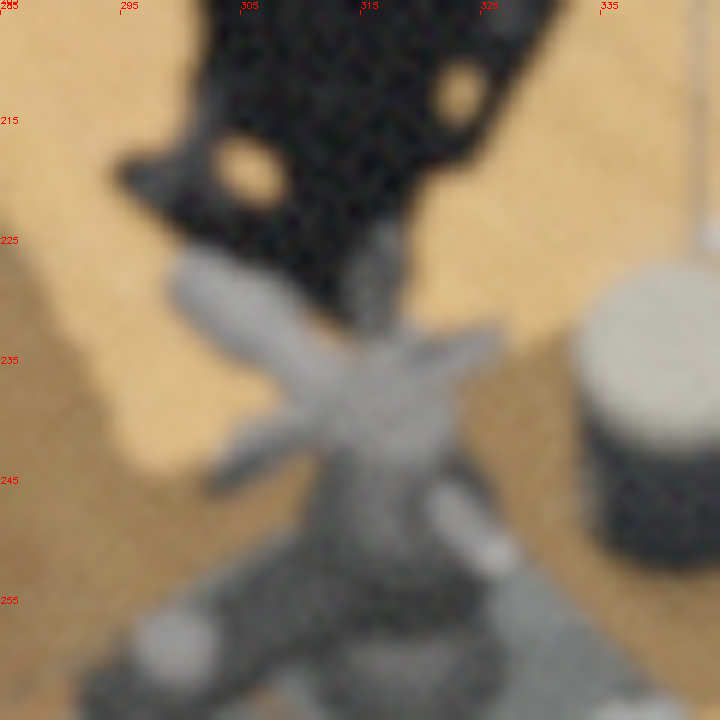

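Request:
{"method": "carry_out", "body": {"plan": [[0,0,-0.05,0,1],[0,0,-0.05,0,1],[0.05,0,0,0,1],[0.05,0,0,0,1],[0.05,0,0,0,1],[0,0,0,0,1]]}}

```text
clock: 8.85
eef_pos: [0.5185, 0.1653, 0.2353]
eef_rot: [180.0, -0.0, 98.4]
ft_force: [0.2, -0.9, 0.6]
gripper_width: 0.001
```

Run:
```python
from h import *
from plant import camera
d={n:camera(n) for n in("scene","top")}
crop(d["scene"],285,205,345,265,10,"pics/s7.png")
crop(d["top"],260,220,360,290,8,"pics/t7.png")
```

```text
(no output)
```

View pics/s7.png

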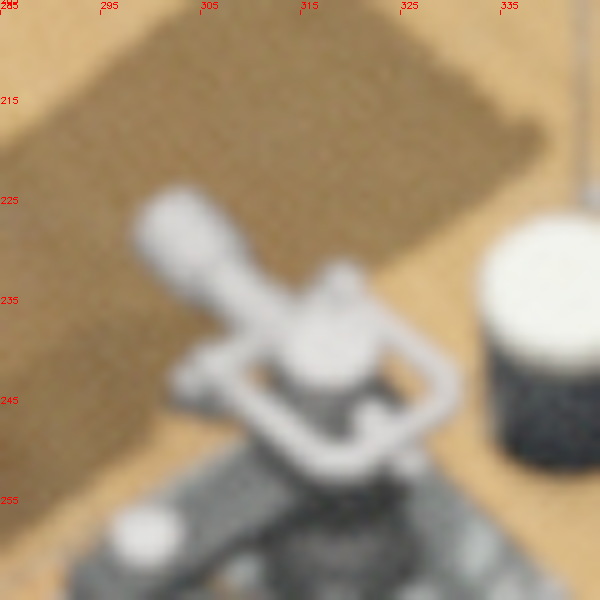

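View pics/t7.png

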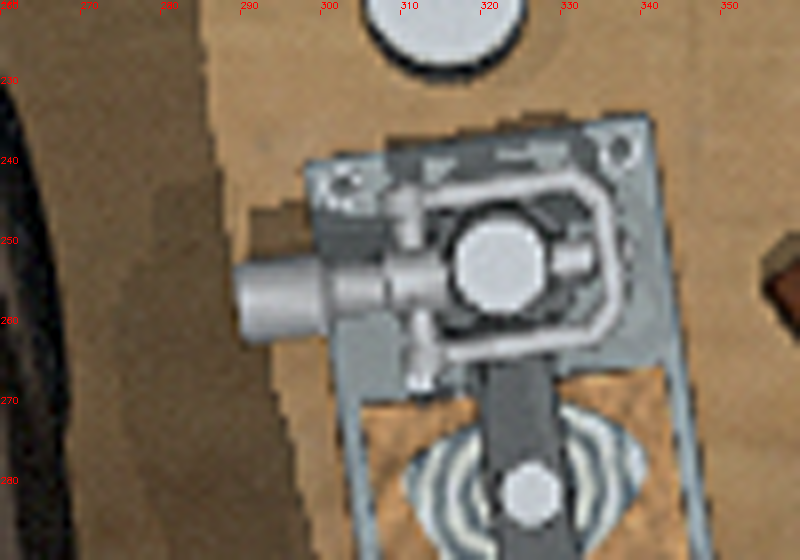

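The loop is over the post and its bar is on the tip. In the scene view it runs (318,251)–(330,243), against (318.5,251.8)–(331.4,243.5) predicted for shut. I'll check that it's at rest and that the bystanders haven't moved.

Request:
{"method": "carry_out", "body": {"plan": [[0,0,0,0,1],[0,0,0,0,1],[0,0,0,0,1],[0,0,0,0,1],[0,0,0,0,1],[0,0,0,0,1]]}}

```text
clock: 9.7
eef_pos: [0.5193, 0.1625, 0.2353]
eef_rot: [180.0, -0.0, 98.1]
ft_force: [-0.2, -0.2, -0.0]
gripper_width: 0.001
```

Run:
```python
from h import *
from plant import camera
d={n:camera(n) for n in("scene","top")}
crop(d["scene"],295,225,345,265,16,"pics/s8.png")
cv2.imwrite("pics/t8.png",d["top"]["frame"][:,:,::-1])
for n in d:
    c=d[n];P=np.array([.542,-.001,0]);X=np.array([.990,.139,0]);Y=np.array([-.139,.990,0]);Z=np.array([0,0,1.])
    for th in(1.4,1.55,1.7,1.84):
        a=th-.436;b=P+Y*(.026-.06*np.sin(a))+Z*(.095+.06*np.cos(a));print(n,th,proj(c,[b-X*.024,b,b+X*.024]).round(1).tolist())
    print("tip,posttop,hinge,head",proj(c,[P-Y*.042+Z*.095,P+Z*.115,P+Y*.026+Z*.095,P+Y*.081+Z*.095]).round(1).tolist())
```

```text
scene 1.4 [[316.2, 244.5], [322.7, 240.3], [329.1, 236.2]]
scene 1.55 [[317.2, 247.1], [323.7, 243.0], [330.1, 238.9]]
scene 1.7 [[318.0, 249.6], [324.5, 245.5], [330.9, 241.4]]
scene 1.84 [[318.5, 251.8], [325.0, 247.6], [331.4, 243.5]]
tip,posttop,hinge,head [[326.9, 251.6], [317.8, 238.6], [312.6, 237.7], [301.3, 226.8]]
top 1.4 [[333.3, 261.6], [331.8, 251.6], [330.4, 241.7]]
top 1.55 [[335.0, 261.4], [333.6, 251.5], [332.1, 241.6]]
top 1.7 [[336.3, 261.3], [334.8, 251.5], [333.4, 241.6]]
top 1.84 [[336.9, 261.2], [335.5, 251.5], [334.1, 241.7]]
tip,posttop,hinge,head [[338.9, 251.1], [322.1, 253.3], [311.5, 255.1], [289.3, 258.3]]
```

View pics/s8.png

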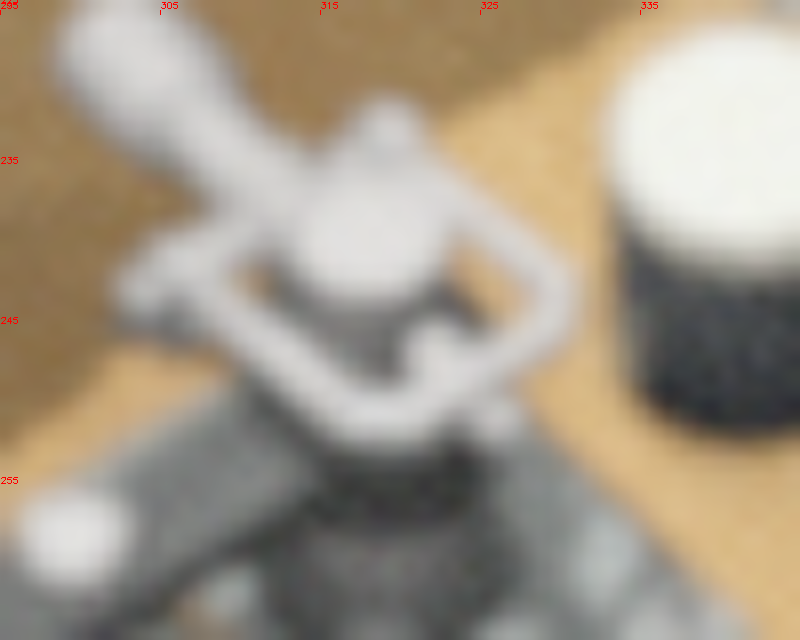

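View pics/t8.png

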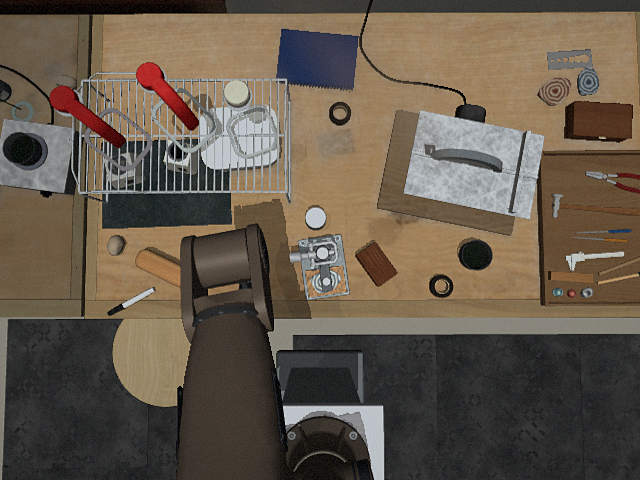

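```bash
python3 -c "
from plant import bot
print(bot.job_done())"
```

```text
the job is handed in; nothing more can be done
None
```

The hitch pin is pushed home and its loop is swung over the post and lying on the pin's tip. I handed the job in with the clock at about 9.8 s. No verdict was reported.

**Pin:** I pushed the head face with the shut fingers until it hit its stop. The force rose from about 5 N to 38 N with almost no further travel. The pin's tip showed in the pictures about where it should be when home.

**Loop:** I pushed the bar past centre with the fingers and it snapped shut by itself. In the last scene view the bar's midpoint was near (324.7, 247.5), against (325.0, 247.6) predicted for fully shut. It looked the same in two pictures taken about 0.8 s apart, so I took it to be at rest.

**Bystanders and arm:** By eye, the jar, block and cup are where they started in the top view. The arm hides part of the brush, but the part that shows is in its original place. The arm ended clear of everything, with wrist force near zero.

**A check that disagreed:** The scene picture taken right after the loop push did not show the loop clearly, because the gripper was in the way and cast a shadow. I settled this by backing off and looking again.

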